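# Top out the ball pile and index it four clicks

## Task

Top out the ball finial and index it for sealing the next joint: lift the loose terracotta ball off its drying ring and set it, without dropping it, on top of the three balls on the turntable, so that it sits by itself in the hollow between them. Then turn the turntable clockwise by its black-handled lever, counting four clicks of the ratchet, keeping the pile standing, and draw the lever back until the pawl stops it hard. Finish there with the gripper still closed on the lever and pulling it back against the pawl: do not let go, and leave the jar, the small pot and the brush alone.

Things in the scene. Friction and masses are not known exactly. Their poses are not given: they have to be found in the camera images.
- ball_center (a point): centre of the loose solid terracotta-coloured ball, 56 mm in diameter, about 110 g; at the start it sits in a white plaster drying ring fixed to the bench (44 mm outside, 32 mm hole, 10 mm high), which puts its centre 33 mm above the bench
- ball: the loose ball itself (origin on its surface, turns as it rolls; use ball_center for its place)
- drying_ring: the white plaster ring that the ball waits in, fixed; origin at the centre of its underside
- turntable: grey base of the indexing turntable, bolted to the bench, 208 mm across; origin on the wheel's vertical axis at bench height. On it turns an aluminium head (200 mm across, top 80 mm above the bench) over a ring of ratchet teeth (228 mm over the teeth, 52 to 66 mm above the bench)
- nest (a point): where the centre of the loose ball comes to lie when it sits in the hollow on the three: on the wheel's axis, 161 mm above the bench. The three terracotta balls below it, 56 mm each, are fixed on a white bat (124 mm across) on the head, 57 mm apart round the axis, centres 116 mm above the bench
- lever_grip (a point): on the axis of the lever's black handle, a smooth upright round post 24 mm in diameter, at a good gripping height, 100 mm above the bench. The handle reaches from 52 to 122 mm above the bench and stands 160 mm from the wheel's axis
- lever: the lever: the handle and the level steel rod, 12 mm thick, 59 mm above the bench, that carries it; rigidly fixed to the wheel and turns with it (origin on the wheel's axis at bench height; use lever_grip)
- wheel (a joint): angle of the wheel in rad, growing clockwise seen from above, the way the ratchet lets it turn; 0 = lever drawn back hard against the pawl at the first notch. 24 teeth: a notch every 0.262 rad (15 degrees), the fourth beyond the first at 1.047. At the start the wheel stands 0.02 to 0.13 past the first notch, before any click; the pawl falls at each notch: 0.26, 0.52, 0.79 and 1.05 rad
- pawl: brass spring pawl, 47 mm long, on a grey post at the outer edge of the base; origin on its pivot. Its tip climbs each tooth and drops behind it with a click: the push needed at the handle climbs from about 2 N to 6 N over a tooth; over the crest, in the last 0.03 rad before the notch, the lever is kicked forward with 3 N or more, then the load is back to about 2 N
- stops: the steep stop faces of the 24 ratchet teeth, which bear on the pawl's tip when the wheel is drawn back, so that it cannot go back past a click (origin on the wheel's axis at bench height). From just past a click the lever can be drawn back only by the 0.01 to 0.02 rad that it went past, then the stop is hard
- slip_jar: dark grey screw jar, 56 mm across, 75 mm high, white cap; origin under its centre; leave alone
- small_pot: small terracotta pot, 62 mm across, 72 mm high; origin under its centre; leave alone
- brush: glaze brush lying on the bench to the right of the turntable, pointing roughly away from the robot; leave alone
- pawl_nose (a point): the nose of the pawl, 59 mm above the bench: 111 mm from the wheel's axis when it is down in a notch, 117 mm when it is on the crest of a tooth
Things that resemble listed ones, but are neither listed nor needed, are in the scene too. Leave any blue, red or yellow look-alike of the ball alone.

How it is judged:
On the way, in this order (a step that is already met when the one before it is completed fails the run):
1. the ball sits by itself in the hollow on the three balls, before the first click (distance between ball_center and nest below 0.005 m and contact force between ball and the arm below 0.05 N and contact force between ball and the fingers below 0.05 N and value of joint wheel below 0.25 rad), for 0.3 s.
2. the wheel has gone past its second click with the ball still on the pile (value of joint wheel above 0.56 rad and distance between ball_center and nest below 0.006 m), for 0.05 s.
At the end, for the whole second after the job is handed in: the ball rests alone on the three (within 5 mm of its seat, untouched, still); the wheel is at its fourth notch (1.01 to 1.07 rad), the pawl's nose down (under 113.5 mm from the axis), a stop face pressed on the pawl with over 1.5 N, and the fingers hold the lever with over 1 N (distance between ball_center and nest below 0.005 m and contact force between ball and the arm below 0.05 N and contact force between ball and the fingers below 0.05 N and linear speed of ball below 0.03 m/s and value of joint wheel between 1.01 and 1.07 rad and contact force between pawl and stops above 1.5 N and contact force between lever and the fingers above 1 N and horizontal distance between pawl_nose and turntable below 0.1135 m); the arm keeps its last pose, push and grip.
It fails at once if the ball is dropped or thrown: free of the fingers it moves faster than 0.5 m/s (contact force between ball and the fingers below 0.01 N and linear speed of ball above 0.5 m/s).
It fails at once if the slip jar is moved more than 30 mm (distance of slip_jar from where it was at the start of the episode above 0.03 m).
It fails at once if the small pot is moved more than 30 mm (distance of small_pot from where it was at the start of the episode above 0.03 m).
It fails at once if the brush is moved more than 30 mm (distance of brush from where it was at the start of the episode above 0.03 m).
It also fails if it takes over 58 s, if anything falls off the work surface, if the arm or the gripper's body presses on something with over 40 N, if the wrist force passes 120 N, or if a joint passes its speed limit or range.

## Robot

A 7-joint arm with a two-finger parallel gripper is mounted at the origin on the work surface. World frame = base frame: x ahead of the robot, y to its left, z up, the work surface at z = 0. Lengths are in m, angles in rad, forces in N, time in s.
With the tool pointing down it reaches from about 0.35 to 0.9 m from the base axis. Payload 8.1 kg.
Tool frame: the origin (TCP) lies midway between the tips of the shut fingers; the grasp point (between the pads) lies 19 mm behind it; z points along the fingers, y is the line along which they close (so a half turn about z gives the same grasp; the last joint's range is limited). The gripper opens to 92 mm and grips with 3 to 60 N. Pads are 19 mm wide; open, the fingers measure 130 mm over their backs; the gripper's body (75 mm by 190 mm) begins 47 mm behind the grasp point.
Start: joints at [1.09, 0.434, 0.025, 1.573, -0.012, 1.134, -0.075], TCP at [0.231, -0.581, 0.227] pointing down, gripper open.
Joint ranges: [-2.62, 2.62], [-0.44, 2.09], [-1.27, 1.32], [0.08, 2.57], [-1.32, 4.46], [0.12, 2], [-2.74, 2.74]. Speed limits (rad/s): [2.22, 2.22, 3.01, 3.01, 3.14, 3.14, 3.14].

## Interface

Orientations are given as a rotation vector (axis times angle).
In Python, from cell import arm gives the robot as it stands.
- The arm moves only by the tool carry_out, never from a script. Its arguments are lists of equal length, an entry for each row: "claw": the finger opening in cm, from 0 to 9.18; "delta_pos": the shift along the tool's x, y, z in cm, a list of three; "angular": the turn, a rotation vector about the tool's x, y, z in rad, a list of three. In form: {"claw": [claw, ...], "delta_pos": [[dx, dy, dz], ...], "angular": [[ax, ay, az], ...]}. A call has 1 to 20 rows; each row shifts and turns the commanded pose from where the row before left it, along the tool's axes as they then stand; what a row does not reach is not made up. A row lasts 1/10 s, in which the tool goes at most 50 mm and 8.59 degrees, less where a joint would pass 70% of its speed; a pose out of reach is approached as far as the arm can. A call with a gripper value outside its range is refused whole. The fingers move at their own pace and stop on an object; "force" is the grip in N (left out, the last holds). Time passes only in rows, so rows that do not move let the fingers close. It gives the time, the measured TCP pose, the force, the opening and the grip force at its end, in the units of the state.
- arm.observe(): the state, without advancing time (a new reading comes with each control period).
- arm.get_image(name): name is "scene" or "side" or "wrist"; returns a dict with "frame" (400x640x3 uint8, red, green, blue), "mtx" (3x3 intrinsics, pixels), "T" (4x4, takes a point from camera to world coordinates). Camera axes: x right, y down, z forward; pixel columns grow to the right and rows downward; lengths in m; the calibration is good to about 2 mm. A picture is of the moment at which its call begins. There is no depth.
- arm.sign_off(): hands the job in; it is judged then, once.
Trained networks look in a picture, given as the dict that the camera call returned (one of the last four; its "shot" number tells which), for a name from the list of things; names that differ only in an ending like _2 or _b are one class to them, and where a whole thing is asked for, a point or a joint stands for the part that bears it (a point fixed in the world has none). Each returns a list of dicts, best first, with "conf" (0 to 1); they miss things now and then, are a little off and sometimes report something else, mostly with a low value. They report only what shows in the picture. A call takes as long as a camera call. They do not tell look-alikes from the thing itself.
- arm.look_for(label, picture): "centre" ([column, row] as shares, 0 to 1, of the picture: columns of its width, rows of its height, amid what is visible of it).
- arm.trace(label, picture): "region" (400x640 bool, what is visible of it) and "centre" ([column, row] as shares, 0 to 1, of the picture: columns of its width, rows of its height, amid what is visible of it).
- arm.place_of(label, picture): "centre" ([column, row] as shares, 0 to 1, of the picture: columns of its width, rows of its height: a listed point, or the origin of a listed thing).
The state is a dict: "clock": time; "joints": joint angles; "dq": joint speeds; "joint_efforts": joint torques, N m; "position": TCP position; "ee_rot": TCP orientation; "force": force on the tool from outside, world axes, zero at the start; "ft_torque": the same for the moment, N m; "width": opening from 0.0 (shut) to 1.0 (fully open); "gripper_force": force on a finger pad.
Only numpy, scipy, OpenCV 4.12 (cv2) and the standard library are available. Lean on these libraries where they do the work, as an engineer would, in place of code of your own. Each camera call takes 0.05 s, during which the arm holds its last target. There are 200 camera calls.

## Working session

There is one attempt and no reset: what is moved stays moved. The work goes in short steps, Python scripts to look and compute and a tool call to move; the robot and the scene stay as the last step left them, time stands still between calls to the robot, and variables do not carry over. Pictures are saved under pics/ and viewed, at most 10 in all, crops included, and the job is handed in when it is done.

Besides the shell and the picture viewer there is one more tool, called after "Call:" in YAML: its name, and indented under it one key for each argument. carry_out: Moves the arm, as the interface text tells. Its arguments: {"type":"object","properties":{"claw":{"type":"array","items":{"type":"number"}},"delta_pos":{"type":"array","items":{"type":"array","items":{"type":"number"}}},"angular":{"type":"array","items":{"type":"array","items":{"type":"number"}}},"force":{"type":"number"}},"required":["claw","delta_pos","angular"]}

```bash
mkdir -p pics; cat > h.py <<'E'
import numpy as np, cv2
from cell import arm
from scipy.spatial.transform import Rotation as R
def ray(p,c):
    u=np.array([c[0]*640,c[1]*400,1.]);d=p["T"][:3,:3]@np.linalg.inv(p["mtx"])@u
    return p["T"][:3,3],d/np.linalg.norm(d)
def atz(p,c,z):
    o,d=ray(p,c);return o+d*(z-o[2])/d[2]
def tri(rs):
    A=sum(np.eye(3)-np.outer(d,d) for o,d in rs);b=sum((np.eye(3)-np.outer(d,d))@o for o,d in rs)
    return np.linalg.solve(A,b)
def proj(p,X):
    T=np.linalg.inv(p["T"]);x=p["mtx"]@(T[:3,:3]@X+T[:3,3]);return x[:2]/x[2]
E
python3 - <<'E'
from h import *
s=arm.observe();print(s)
P={n:arm.get_image(n) for n in("scene","side","wrist")}
cv2.imwrite("pics/a.png",np.vstack([P["scene"]["frame"],P["side"]["frame"]])[...,::-1][::1])
im=np.vstack([P["scene"]["frame"],P["side"]["frame"]])[...,::-1]
cv2.imwrite("pics/a.png",cv2.resize(im,(480,600),interpolation=cv2.INTER_AREA))
for n in("scene","side"):
    cv2.imwrite(f"pics/{n}.png",P[n]["frame"][...,::-1])
Z=dict(ball_center=.033,drying_ring=0,turntable=0,nest=.161,lever_grip=.1,pawl=.059,pawl_nose=.059,slip_jar=0,small_pot=0,brush=0)
for l,z in Z.items():
    for n,p in P.items():
        for r in arm.place_of(l,p)[:3]:
            print(l,n,round(r["conf"],2),(np.array(r["centre"])*[640,400]).round(),atz(p,r["centre"],z).round(4))
E
```

```text
{'clock': 0.0, 'joints': array([ 1.09037211,  0.43517459,  0.02497043,  1.57408373, -0.0115741 ,
        1.13398404, -0.07510884]), 'dq': array([ 0.00125799,  0.00097687,  0.00228354, -0.00136346,  0.00082445,
        0.0002781 , -0.00058931]), 'joint_efforts': array([-4.56086937e-04, -6.67852306e+01,  9.85517576e-01, -3.14450240e+01,
       -6.02394319e-02,  4.28712065e-02,  1.21629478e-04]), 'position': array([ 0.23031937, -0.58047936,  0.22598018]), 'ee_rot': array([-3.08430526e+00, -5.89590051e-01,  6.86009384e-04]), 'force': array([-1.01755278, -0.25509133,  0.00690605]), 'ft_torque': array([0.02049413, 0.01281896, 0.02660263]), 'gripper_force': 0.0, 'width': 0.999487564130051}
ball_center scene 0.94 [445. 217.] [0.4381 0.263  0.033 ]
ball_center scene 0.72 [465. 190.] [0.3387 0.2866 0.033 ]
ball_center scene 0.71 [406. 228.] [0.5063 0.1888 0.033 ]
ball_center side 0.81 [358. 298.] [0.4294 0.2487 0.033 ]
ball_center side 0.8 [308. 345.] [0.5152 0.3572 0.033 ]
drying_ring scene 0.61 [441. 221.] [0.4269 0.2554 0.    ]
drying_ring scene 0.58 [203. 164.] [ 0.5026 -0.376   0.    ]
dr
[... 366 characters left out ...]
 [ 0.5979 -0.0532  0.161 ]
lever_grip scene 0.83 [229. 197.] [ 0.6353 -0.1962  0.1   ]
lever_grip scene 0.17 [287. 255.] [ 0.7194 -0.006   0.1   ]
lever_grip side 0.48 [271. 149.] [ 0.6396 -0.1974  0.1   ]
pawl scene 0.62 [304. 265.] [0.7038 0.025  0.059 ]
pawl side 0.54 [231. 213.] [0.7062 0.0266 0.059 ]
pawl_nose scene 0.63 [287. 256.] [ 0.6993 -0.0182  0.059 ]
pawl_nose side 0.43 [237. 198.] [ 0.7031 -0.0323  0.059 ]
slip_jar scene 0.91 [425. 276.] [0.5889 0.2644 0.    ]
slip_jar side 0.82 [270. 312.] [0.5938 0.2585 0.    ]
small_pot scene 0.74 [390. 193.] [ 0.3956  0.1149 -0.    ]
small_pot side 0.96 [371. 266.] [0.3978 0.1261 0.    ]
brush side 0.89 [321. 151.] [ 0.5188 -0.3647  0.    ]
```

View pics/scene.png

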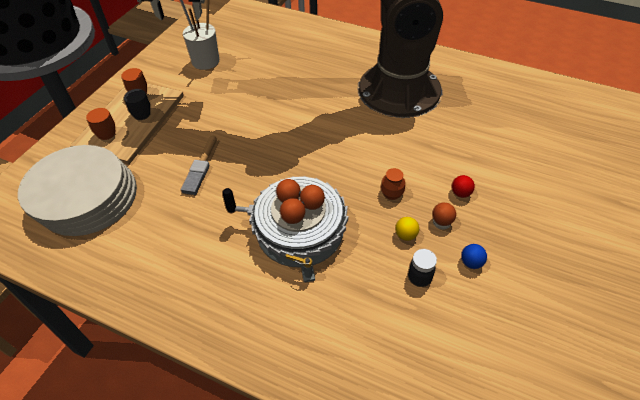

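View pics/side.png

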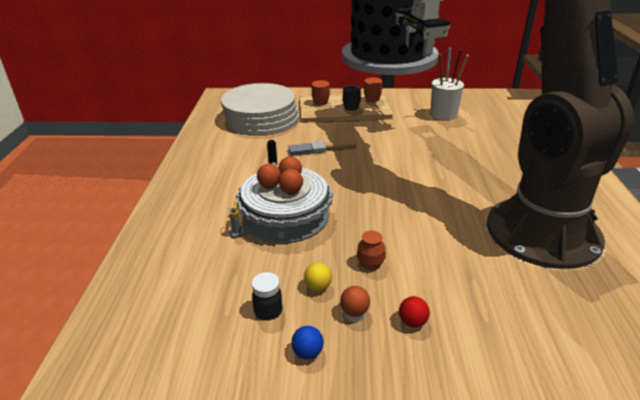

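The pictures show the loose terracotta ball at scene (444,214) / side (355,301). Yellow, red and blue look-alikes stand around it. The turntable pile is at scene (300,200), with its black lever at (229,200).

```bash
cat >> h.py <<'E'
def mv(xyz,yaw=None):
    "print delta in tool axes (cm), and turn about tool z to point tool y to azimuth yaw (deg)"
    s=arm.observe();Rm=R.from_rotvec(s["ee_rot"])
    cur=np.degrees(np.arctan2(Rm.as_matrix()[1,1],Rm.as_matrix()[0,1]))
    if yaw is not None:
        t=-(yaw-cur+180)%360-180 if 0 else -((yaw-cur+180)%360-180)
        M=(Rm*R.from_rotvec([0,0,np.radians(t)])).as_matrix()
    else: t=0;M=Rm.as_matrix()
    print("t",round(s["clock"],2),"pos",s["position"].round(4),"yaw",cur.round(1),"tilt",Rm.as_matrix()[:,2].round(3),"turn",round(np.radians(t),3),"then delta cm",(M.T@(np.array(xyz)-s["position"])*100).round(2),"q7",s["joints"][6].round(2))
E
python3 - <<'E'
from h import *
P={n:arm.get_image(n) for n in("scene","side")}
C={}
for n,p in P.items():
    h=cv2.cvtColor(p["frame"],cv2.COLOR_RGB2HSV)
    def m(lo,hi,s=120,v=60): return cv2.inRange(h,(lo,s,v),(hi,255,255))
    hue={"y":m(22,35,150,120),"b":m(110,130),"r":m(0,3,225,90)|m(176,180,225,90)}
    for k,M in hue.items():
        a,lab,st,ce=cv2.connectedComponentsWithStats(M)
        i=[j for j in range(1,a) if 100<st[j,4]<900 and ce[j][1]>150]
        C[n,k]=[(ce[j].round(0),atz(p,ce[j]/[640,400],.028).round(3)) for j in i];print(n,k,C[n,k])
    for r in arm.trace("ball",p)[:8]:
        ys,xs=np.nonzero(r["region"]);(c,rad)=cv2.minEnclosingCircle(np.c_[xs,ys].astype(np.float32))
        print(n,"ball",round(r["conf"],2),np.array(c).round(1),round(rad,1),r["region"].sum(),atz(p,np.array(c)/[640,400],.033).round(4))
a=atz
for l,v in dict(ball_center=((445,214),(355,300.5)),).items():
    print(tri([ray(P[n],np.array(c)/[640,400]) for n,c in zip(P,v)]))
mv([.434,.252,.25],60)
E
```

```text
scene y [(array([407., 226.]), array([0.495, 0.19 , 0.028]))]
scene b [(array([474., 255.]), array([0.512, 0.351, 0.028]))]
scene r [(array([463., 184.]), array([0.315, 0.277, 0.028]))]
scene ball 0.67 [283.7 209.4] 64.4 6678 [ 0.5729 -0.0941  0.033 ]
scene ball 0.65 [473.7 256. ] 12.9 494 [0.5173 0.3504 0.033 ]
scene ball 0.63 [443.7 213.8] 12.2 454 [0.4307 0.2579 0.033 ]
scene ball 0.62 [406.6 228.3] 12.0 455 [0.5062 0.1909 0.033 ]
side y [(array([319., 274.]), array([0.505, 0.182, 0.028]))]
side b [(array([307., 342.]), array([0.518, 0.348, 0.028]))]
side r [(array([415., 310.]), array([0.326, 0.271, 0.028]))]
side ball 0.97 [413.7 311.9] 16.1 760 [0.3299 0.2797 0.033 ]
side ball 0.92 [354.3 300.8] 15.3 716 [0.4358 0.2559 0.033 ]
side ball 0.9 [317.  276.5] 14.6 662 [0.5075 0.1938 0.033 ]
side ball 0.77 [306.5 342.5] 17.1 881 [0.5184 0.3529 0.033 ]
[0.43491352 0.26096485 0.03913491]
t 1.85 pos [ 0.2305 -0.581   0.2267] yaw -68.4 tilt [-0. -0. -1.] turn -2.24 then delta cm [24.02 82.31 -2.33] q7 -0.08
```

Call:
carry_out:
  claw: [9.1, 9.1, 9.1, 9.1, 9.1, 9.1, 9.1, 9.1, 9.1, 9.1, 9.1, 9.1, 9.1, 9.1, 9.1, 9.1, 9.1, 9.1, 9.1, 9.1]
  delta_pos:
    - [3.85, -2.24, 0]
    - [3.85, -2.24, 0]
    - [3.85, -2.24, 0]
    - [3.85, -2.24, 0]
    - [3.85, -2.24, 0]
    - [3.85, -2.24, 0]
    - [3.85, -2.24, 0]
    - [3.85, -2.24, 0]
    - [1.46, -4.03, 0]
    - [1.46, -4.03, 0]
    - [1.46, -4.03, 0]
    - [1.46, -4.03, 0]
    - [1.46, -4.03, 0]
    - [1.46, -4.03, 0]
    - [1.46, -4.03, 0]
    - [1.46, -4.03, 0]
    - [1.46, -4.03, 0]
    - [1.46, -4.03, 0]
    - [1.46, -4.03, 0]
    - [1.46, -4.03, 0]
  angular:
    - [0, 0, 0]
    - [0, 0, 0]
    - [0, 0, 0]
    - [0, 0, 0]
    - [0, 0, 0]
    - [0, 0, 0]
    - [0, 0, 0]
    - [0, 0, 0]
    - [0, 0, 0]
    - [0, 0, 0]
    - [0, 0, 0]
    - [0, 0, 0]
    - [0, 0, 0]
    - [0, 0, 0]
    - [0, 0, 0]
    - [0, 0, 0]
    - [0, 0, 0]
    - [0, 0, 0]
    - [0, 0, 0]
    - [0, 0, 0]

```text
clock: 3.85
position: [0.435, 0.215, 0.227]
ee_rot: [3.086, 0.589, 0.001]
force: [1.6, -0.2, -0.5]
width: 0.989
gripper_force: 0.0
```

Call:
carry_out:
  claw: [9.1, 9.1, 9.1, 9.1, 9.1, 9.1, 9.1, 9.1, 9.1, 9.1, 9.1, 9.1, 9.1, 9.1, 9.1, 9.1, 9.1, 9.1]
  delta_pos:
    - [0, 0, 0]
    - [0, 0, 0]
    - [0, 0, 0]
    - [0, 0, 0]
    - [0, 0, 0]
    - [0, 0, 0]
    - [0, 0, 0]
    - [0, 0, 0]
    - [0, 0, 0]
    - [0, 0, 0]
    - [0, 0, 0]
    - [0, 0, 0]
    - [0, 0, 0]
    - [0, 0, 0]
    - [0, 0, 0]
    - [0, 0, 0]
    - [0, 0, 0]
    - [0, 0, 0]
  angular:
    - [0, 0, -0.14]
    - [0, 0, -0.14]
    - [0, 0, -0.14]
    - [0, 0, -0.14]
    - [0, 0, -0.14]
    - [0, 0, -0.14]
    - [0, 0, -0.14]
    - [0, 0, -0.14]
    - [0, 0, -0.14]
    - [0, 0, -0.14]
    - [0, 0, -0.14]
    - [0, 0, -0.14]
    - [0, 0, -0.14]
    - [0, 0, -0.14]
    - [0, 0, -0.14]
    - [0, 0, -0.14]
    - [0, 0, 0]
    - [0, 0, 0]

```text
clock: 5.65
position: [0.4353, 0.2132, 0.2267]
ee_rot: [-0.82, -3.033, -0.0]
force: [-0.6, -0.5, -0.1]
width: 0.994
gripper_force: 0.0
```

```bash
python3 - <<'E'
from h import *
mv([.433,.257,.1],62)
p=arm.get_image("wrist");cv2.imwrite("pics/w1.png",p["frame"][...,::-1])
print(p["T"][:3,3])
for l in("ball_center",):
    for r in arm.place_of(l,p)[:3]: print(l,round(r["conf"],2),(np.array(r["centre"])*[640,400]).round(),atz(p,r["centre"],.033).round(4))
for r in arm.trace("ball",p)[:5]:
        ys,xs=np.nonzero(r["region"]);(c,rad)=cv2.minEnclosingCircle(np.c_[xs,ys].astype(np.float32))
        print("ball",round(r["conf"],2),np.array(c).round(1),round(rad,1),r["region"].sum(),atz(p,np.array(c)/[640,400],.033).round(4))
E
```

```text
t 5.65 pos [0.4353 0.2132 0.2267] yaw 59.7 tilt [-0.  0. -1.] turn -0.04 then delta cm [ 2.26  3.76 12.67] q7 0.19
[0.3692836  0.25060505 0.38410285]
ball_center 0.95 [329. 241.] [0.5066 0.1874 0.033 ]
ball_center 0.76 [348. 155.] [0.4322 0.253  0.033 ]
ball_center 0.69 [458. 178.] [0.5135 0.3429 0.033 ]
ball 0.92 [328.7 237.5] 24.5 1852 [0.5028 0.1891 0.033 ]
ball 0.83 [460.8 177.6] 27.8 2226 [0.5142 0.3461 0.033 ]
ball 0.66 [350.2 154.8] 26.9 2236 [0.4327 0.2553 0.033 ]
ball 0.65 [315.5  50.1] 31.4 2773 [0.3266 0.275  0.033 ]
ball 0.43 [236.5 345.5] 46.5 2928 [0.5711 0.0168 0.033 ]
```

View pics/w1.png

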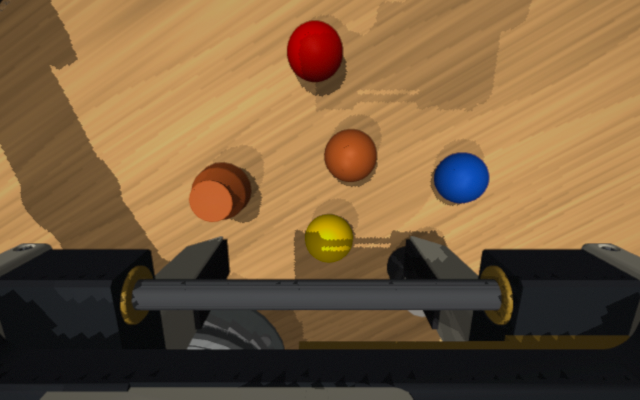

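The wrist view shows the terracotta ball at (350,155), with the fingers' lanes to its left and right free. Blue is at (461,178) and the pot at (218,192).

Call:
carry_out:
  claw: [9.1, 9.1, 9.1, 9.1, 9.1, 9.1, 9.1, 9.1, 9.1, 9.1, 9.1, 9.1]
  delta_pos:
    - [0.4, 0.58, 2]
    - [0.4, 0.58, 2]
    - [0.4, 0.58, 2]
    - [0.4, 0.58, 2]
    - [0.4, 0.58, 2]
    - [0.4, 0.58, 2]
    - [0, 0, 2]
    - [0, 0, 2]
    - [0, 0, 2]
    - [0, 0, 2]
    - [0, 0, 0.5]
    - [0, 0, 0]
  angular:
    - [0, 0, 0]
    - [0, 0, 0]
    - [0, 0, 0]
    - [0, 0, 0]
    - [0, 0, 0]
    - [0, 0, 0]
    - [0, 0, 0]
    - [0, 0, 0]
    - [0, 0, 0]
    - [0, 0, 0]
    - [0, 0, 0]
    - [0, 0, 0]

```text
clock: 7.0
position: [0.4315, 0.2554, 0.0214]
ee_rot: [-0.814, -3.033, 0.002]
force: [0.7, 1.1, 0.3]
width: 0.992
gripper_force: 0.0
```

Call:
carry_out:
  claw: [7, 5, 5, 5, 5, 5, 5, 5]
  delta_pos:
    - [0, 0, 0]
    - [0, 0, 0]
    - [0, 0, 0]
    - [0, 0, 0]
    - [0, 0, 0]
    - [0, 0, 0]
    - [0, 0, 0]
    - [0, 0, 0]
  angular:
    - [0, 0, 0]
    - [0, 0, 0]
    - [0, 0, 0]
    - [0, 0, 0]
    - [0, 0, 0]
    - [0, 0, 0]
    - [0, 0, 0]
    - [0, 0, 0]
  force: 12

```text
clock: 7.8
position: [0.4323, 0.256, 0.022]
ee_rot: [0.813, 3.034, 0.002]
force: [2.1, 1.8, 3.3]
width: 0.603
gripper_force: 12.0
```

Call:
carry_out:
  claw: [5, 5, 5, 5, 5, 5, 5, 5, 5, 5]
  delta_pos:
    - [0, 0, -0.5]
    - [0, 0, -1]
    - [0, 0, -2]
    - [0, 0, -3]
    - [0, 0, -3.5]
    - [0, 0, -4]
    - [0, 0, -4]
    - [0, 0, -3.5]
    - [0, 0, -2]
    - [0, 0, 0]
  angular:
    - [0, 0, 0]
    - [0, 0, 0]
    - [0, 0, 0]
    - [0, 0, 0]
    - [0, 0, 0]
    - [0, 0, 0]
    - [0, 0, 0]
    - [0, 0, 0]
    - [0, 0, 0]
    - [0, 0, 0]

```text
clock: 8.8
position: [0.4323, 0.2564, 0.2599]
ee_rot: [0.813, 3.031, 0.004]
force: [0.1, 0.0, -1.2]
width: 0.603
gripper_force: 12.0
```

Call:
carry_out:
  claw: [5, 5, 5, 5, 5, 5, 5, 5, 5, 5, 5, 5, 5, 5, 5, 5, 5, 5, 5, 5]
  delta_pos:
    - [-1, -0.6, 0]
    - [-2.5, -1.5, 0]
    - [-3.2, -1.9, 0]
    - [-3.2, -1.9, 0]
    - [-3.2, -1.9, 0]
    - [-3.2, -1.9, 0]
    - [-3.2, -1.9, 0]
    - [-3.2, -1.9, 0]
    - [-3.2, -1.9, 0]
    - [-3.2, -1.9, 0]
    - [-3.2, -1.9, 0]
    - [-2, -1.2, 0]
    - [-0.7, -0.5, 0]
    - [0, 0, 0]
    - [0, 0, 0]
    - [0, 0, 0]
    - [0, 0, 0]
    - [0, 0, 0]
    - [0, 0, 0]
    - [0, 0, 0]
  angular:
    - [0, 0, 0]
    - [0, 0, 0]
    - [0, 0, 0]
    - [0, 0, 0]
    - [0, 0, 0]
    - [0, 0, 0]
    - [0, 0, 0]
    - [0, 0, 0]
    - [0, 0, 0]
    - [0, 0, 0]
    - [0, 0, 0]
    - [0, 0, 0]
    - [0, 0, 0.06]
    - [0, 0, 0.13]
    - [0, 0, 0.14]
    - [0, 0, 0.14]
    - [0, 0, 0.14]
    - [0, 0, 0.12]
    - [0, 0, 0.06]
    - [0, 0, 0]

```text
clock: 10.8
position: [0.6292, -0.1016, 0.2549]
ee_rot: [-1.918, -2.485, 0.004]
force: [-0.4, -1.0, -0.2]
width: 0.598
gripper_force: 12.0
```

```bash
cat > m.py <<'E'
from h import *
def meas(ls,names=("scene","side","wrist")):
    P={n:arm.get_image(n) for n in names}
    for l,z in ls.items():
        rs=[]
        for n,p in P.items():
            for r in arm.place_of(l,p)[:1]:
                rs.append(ray(p,r["centre"]));print(l,n,round(r["conf"],2),(np.array(r["centre"])*[640,400]).round(1),atz(p,r["centre"],z).round(4))
        if len(rs)>1: print("  tri",tri(rs).round(4))
    return P
E
python3 - <<'E'
from m import *
print(arm.observe()["width"],arm.observe()["gripper_force"])
mv([.597,-.048,.19],15)
P=meas(dict(nest=.161,turntable=0,lever_grip=.1))
cv2.imwrite("pics/w2.png",P["wrist"]["frame"][...,::-1])
E
```

```text
0.5983213791572922 12.000676095485687
t 10.8 pos [ 0.6292 -0.1016  0.2549] yaw 14.7 tilt [-0.003 -0.    -1.   ] turn -0.006 then delta cm [ 6.   -1.7   6.49] q7 0.1
nest scene 0.77 [297.8 185.1] [ 0.5854 -0.0433  0.161 ]
nest side 0.62 [282.6 158.8] [ 0.592  -0.0418  0.161 ]
nest wrist 0.68 [286.8 122. ] [ 0.5921 -0.0472  0.161 ]
  tri [ 0.5906 -0.044   0.1621]
turntable scene 0.82 [299.8 232.4] [ 0.5971 -0.0411 -0.    ]
turntable side 0.86 [282.4 215.6] [ 0.6018 -0.0468  0.    ]
turntable wrist 0.81 [298.5 113.4] [ 0.5918 -0.0456  0.    ]
  tri [ 0.5969 -0.0432  0.0018]
lever_grip scene 0.58 [422.4 276. ] [0.6528 0.2644 0.1   ]
lever_grip side 0.77 [268.9 148.6] [ 0.6462 -0.1973  0.1   ]
  tri [0.6557 0.2316 0.2714]
```

View pics/w2.png

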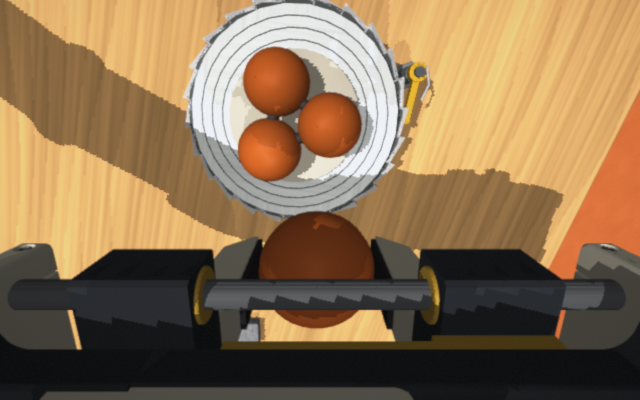

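The wrist view shows the three pile balls at (276,81), (330,125) and (269,150), and the held ball at about (317,269).

```bash
python3 - <<'E'
from m import *
p=arm.get_image("wrist");f=p["frame"];S=np.array([640,400])
h=cv2.cvtColor(f,cv2.COLOR_RGB2HSV)
m=cv2.inRange(h,(0,150,60),(14,255,255));m=cv2.erode(m,np.ones((3,3)))
m[205:]=0
d=cv2.distanceTransform(m,cv2.DIST_L2,5)
cs=[]
for _ in range(3):
    _,v,_,l=cv2.minMaxLoc(d);cs.append(l);print(l,v,atz(p,np.array(l)/S,.116).round(4));cv2.circle(d,l,35,0,-1)
C=np.array([atz(p,np.array(l)/S,.116) for l in cs]);print("axis",C.mean(0).round(4),[np.linalg.norm(C[i]-C[i-1]).round(4) for i in range(3)])
c=C.mean(0)
print("held",atz(p,np.array([316.5,269])/S,.266).round(4),arm.observe()["position"].round(4))
for n in("scene","side"):
    q=arm.get_image(n);g=q["frame"];hh=cv2.cvtColor(g,cv2.COLOR_RGB2HSV)
    mm=cv2.inRange(hh,(0,150,50),(14,255,255))
    # predicted ball pixels vs mask centroid around the pile
    pr=[proj(q,x) for x in C];print(n,np.round(pr,1))
    for r in arm.trace("ball",q)[:6]:
        ys,xs=np.nonzero(r["region"]);(cc,rad)=cv2.minEnclosingCircle(np.c_[xs,ys].astype(np.float32));print("  ",round(r["conf"],2),np.round(cc,1),round(rad,1),r["region"].sum())
E
```

```text
(639, 168) 36.150394439697266 [ 0.9078 -0.0085  0.116 ]
(274, 81) 30.756593704223633 [ 0.5718 -0.0197  0.116 ]
(327, 125) 29.184494018554688 [ 0.6245 -0.0434  0.116 ]
axis [ 0.7014 -0.0239  0.116 ] [np.float64(0.2854), np.float64(0.3361), np.float64(0.0577)]
held [ 0.6307 -0.1038  0.266 ] [ 0.6304 -0.1006  0.2568]
scene [[237.9 330.3]
 [311.  197.2]
 [290.8 211. ]]
   0.88 [461.5 186.1] 11.2 383
   0.76 [473.2 255.4] 13.0 515
   0.58 [407.2 228.2] 11.4 404
side [[141.8 182.4]
 [291.7 181.3]
 [269.5 175.5]]
   0.96 [264.  103.5] 13.0 515
   0.75 [413.6 311.4] 16.0 781
   0.71 [317.3 276.7] 14.4 630
   0.57 [306.5 342.5] 17.1 886
```

Call:
carry_out:
  claw: [5, 5, 5, 5, 5, 5, 5, 5, 5, 5, 5, 5]
  delta_pos:
    - [0.8, -0.25, 0]
    - [2, -0.7, 0]
    - [2, -0.7, 0]
    - [1.3, -0.45, 0]
    - [0.44, -0.15, 0.5]
    - [0, 0, 2]
    - [0, 0, 2.5]
    - [0, 0, 2]
    - [0, 0, 1.5]
    - [0, 0, 0.7]
    - [0, 0, 0.3]
    - [0, 0, 0]
  angular:
    - [0, 0, 0]
    - [0, 0, 0]
    - [0, 0, 0]
    - [0, 0, 0]
    - [0, 0, 0]
    - [0, 0, 0]
    - [0, 0, 0]
    - [0, 0, 0]
    - [0, 0, 0]
    - [0, 0, 0]
    - [0, 0, 0]
    - [0, 0, 0]

```text
clock: 12.85
position: [0.5923, -0.0431, 0.1619]
ee_rot: [1.918, 2.487, 0.0]
force: [-0.3, 0.6, -0.1]
width: 0.6
gripper_force: 12.0
```

```bash
python3 - <<'E'
from m import *
mv([.592,-.043,.15]);print(arm.observe()["force"])
ims=[]
for n in("scene","side"):
    q=arm.get_image(n);c=proj(q,np.array([.592,-.046,.14])).astype(int);x,y=c-[50,50]
    ims.append(cv2.resize(q["frame"][y:y+100,x:x+100,::-1],(400,400),interpolation=cv2.INTER_CUBIC));print(n,x,y)
    print([ (round(r["conf"],2),(np.array(r["centre"])*[640,400]).round(1)) for r in arm.place_of("ball_center",q)[:5]])
    for z in(.161,.168,.172): print(z,proj(q,np.array([.592,-.046,z])).round(1))
cv2.imwrite("pics/n1.png",np.hstack(ims))
E
```

```text
t 12.85 pos [ 0.5923 -0.0431  0.1619] yaw 14.7 tilt [ 0. -0. -1.] turn 0.0 then delta cm [ 0.02 -0.03  1.19] q7 -0.04
[-0.31888468  0.56988471 -0.0830223 ]
scene 245 143
[(0.96, array([408. , 228.2])), (0.88, array([474.2, 255.5])), (0.81, array([462.9, 191.6]))]
0.161 [295.3 186.8]
0.168 [295.1 184.7]
0.172 [295.  183.5]
side 233 115
[(0.96, array([414.4, 309.1])), (0.74, array([318.5, 277.1])), (0.66, array([285.7, 150.1])), (0.64, array([305.8, 342.1]))]
0.161 [282.8 157.8]
0.168 [282.7 155.1]
0.172 [282.6 153.5]
```

View pics/n1.png

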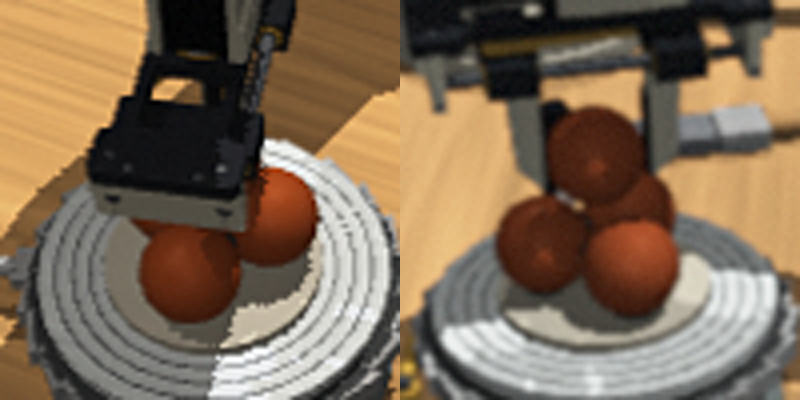

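The side crop puts the held ball at (282,154), exactly over the hollow where predicted. Now I'll lower it.

Call:
carry_out:
  claw: [5, 5, 5, 5, 5, 5]
  delta_pos:
    - [0, 0, 0.3]
    - [0, 0, 0.3]
    - [0, 0, 0.2]
    - [0, 0, 0.1]
    - [0, 0, 0]
    - [0, 0, 0]
  angular:
    - [0, 0, 0]
    - [0, 0, 0]
    - [0, 0, 0]
    - [0, 0, 0]
    - [0, 0, 0]
    - [0, 0, 0]

```text
clock: 13.65
position: [0.592, -0.043, 0.1527]
ee_rot: [-1.918, -2.488, -0.0]
force: [-0.2, -0.1, -0.3]
width: 0.606
gripper_force: 12.0
```

Call:
carry_out:
  claw: [5, 5, 5]
  delta_pos:
    - [0, 0, 0.1]
    - [0, 0, 0]
    - [0, 0, 0]
  angular:
    - [0, 0, 0]
    - [0, 0, 0]
    - [0, 0, 0]

```text
clock: 13.95
position: [0.5922, -0.0432, 0.152]
ee_rot: [1.919, 2.487, 0.0]
force: [0.1, -1.5, 2.1]
width: 0.604
gripper_force: 12.0
```

Call:
carry_out:
  claw: [5, 5, 5, 5]
  delta_pos:
    - [0, 0, 0.1]
    - [0, 0, 0]
    - [0, 0, 0]
    - [0, 0, 0]
  angular:
    - [0, 0, 0]
    - [0, 0, 0]
    - [0, 0, 0]
    - [0, 0, 0]

```text
clock: 14.35
position: [0.5924, -0.0437, 0.1513]
ee_rot: [1.918, 2.486, -0.0]
force: [-0.8, -2.3, 5.7]
width: 0.602
gripper_force: 12.0
```

Call:
carry_out:
  claw: [5, 5, 5]
  delta_pos:
    - [-0.1, 0, 0]
    - [0, 0, 0]
    - [0, 0, 0]
  angular:
    - [0, 0, 0]
    - [0, 0, 0]
    - [0, 0, 0]
  force: 6

```text
clock: 14.65
position: [0.5925, -0.0442, 0.1509]
ee_rot: [1.918, 2.487, 0.0]
force: [0.5, -1.4, 4.2]
width: 0.605
gripper_force: 6.0
```

Call:
carry_out:
  claw: [5.55, 5.6, 5.65, 5.7, 5.8, 6, 6.3, 6.6, 7, 7.5, 8, 8]
  delta_pos:
    - [0, 0, 0]
    - [0, 0, 0]
    - [0, 0, 0]
    - [0, 0, 0]
    - [0, 0, 0]
    - [0, 0, 0]
    - [0, 0, 0]
    - [0, 0, 0]
    - [0, 0, 0]
    - [0, 0, 0]
    - [0, 0, 0]
    - [0, 0, 0]
  angular:
    - [0, 0, 0]
    - [0, 0, 0]
    - [0, 0, 0]
    - [0, 0, 0]
    - [0, 0, 0]
    - [0, 0, 0]
    - [0, 0, 0]
    - [0, 0, 0]
    - [0, 0, 0]
    - [0, 0, 0]
    - [0, 0, 0]
    - [0, 0, 0]

```text
clock: 15.85
position: [0.5922, -0.044, 0.1507]
ee_rot: [1.919, 2.488, -0.0]
force: [0.9, -0.4, 0.2]
width: 0.868
gripper_force: 0.0
```

```bash
python3 - <<'E'
from m import *
o=arm.observe();print(o["force"],o["width"],o["gripper_force"])
q=arm.get_image("side");c=proj(q,np.array([.592,-.046,.14])).astype(int);x,y=c-[50,50]
a=cv2.resize(q["frame"][y:y+100,x:x+100,::-1],(400,400),interpolation=cv2.INTER_CUBIC);print(x,y,proj(q,np.array([.592,-.046,.161])).round(1))
print([ (round(r["conf"],2),(np.array(r["centre"])*[640,400]).round(1)) for r in arm.place_of("ball_center",q)[:5]])
w=arm.get_image("wrist");cv2.imwrite("pics/n2.png",np.hstack([a,cv2.resize(w["frame"][:,170:470,::-1],(300,400))]))
E
```

```text
[ 0.85523797 -0.39888531  0.15048125] 0.8680067786404252 0.0
233 115 [282.8 157.8]
[(0.92, array([414., 312.])), (0.86, array([310.3, 343.7])), (0.68, array([280.8, 156.2]))]
```

View pics/n2.png

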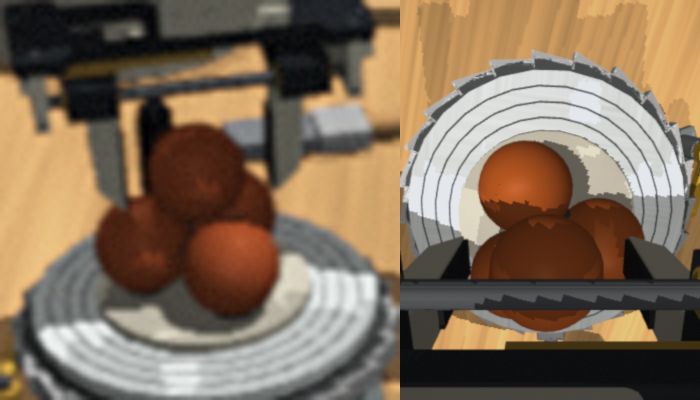

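The ball sits in the hollow at side pixel (282,158), as predicted for the nest. Next I'll retreat straight up and look at the lever.

Call:
carry_out:
  claw: [8.5, 8.5, 8.5, 8.5, 8.5, 8.5, 8.5, 8.5, 8.5, 8.5, 8.5, 8.5, 8.5]
  delta_pos:
    - [0, 0, -0.5]
    - [0, 0, -1.5]
    - [0, 0, -3]
    - [0, 0, -3]
    - [0, 0, -3]
    - [-3, 0, 0]
    - [-4, 0, 0]
    - [-4, 0, 0]
    - [-4, 0, 0]
    - [-4, 0, 0]
    - [-2, 0.4, 0]
    - [-0.5, 0, 0]
    - [0, 0, 0]
  angular:
    - [0, 0, 0]
    - [0, 0, 0]
    - [0, 0, 0]
    - [0, 0, 0]
    - [0, 0, 0]
    - [0, 0, 0]
    - [0, 0, 0]
    - [0, 0, 0]
    - [0, 0, 0]
    - [0, 0, 0]
    - [0, 0, 0]
    - [0, 0, 0]
    - [0, 0, 0]

```text
clock: 17.3
position: [0.6508, -0.251, 0.2613]
ee_rot: [1.919, 2.487, 0.001]
force: [-0.1, 0.9, 0.4]
width: 0.927
gripper_force: 0.0
```

```bash
python3 - <<'E'
from m import *
mv([.637,-.197,.081],16)
P=meas(dict(lever_grip=.1,pawl_nose=.059,pawl=.059,turntable=0,ball_center=.161))
cv2.imwrite("pics/w3.png",P["wrist"]["frame"][...,::-1])
for z in(.122,.1,.066): print(z,proj(P["wrist"],np.array([.637,-.197,z])).round(1))
E
```

```text
t 17.3 pos [ 0.6508 -0.251   0.2613] yaw 14.7 tilt [ 0.  0. -1.] turn -0.023 then delta cm [ 5.57  0.15 18.03] q7 0.33
lever_grip scene 0.83 [226.3 197.9] [ 0.6401 -0.1998  0.1   ]
lever_grip side 0.65 [269.6 147.8] [ 0.6449 -0.2016  0.1   ]
lever_grip wrist 0.68 [315.4 127.5] [ 0.636  -0.1977  0.1   ]
  tri [ 0.6405 -0.1978  0.1021]
pawl_nose scene 0.58 [287.1 256.9] [ 0.7014 -0.0173  0.059 ]
pawl_nose side 0.67 [238.2 199.2] [ 0.6997 -0.0291  0.059 ]
pawl_nose wrist 0.58 [191.7 230.6] [ 0.5283 -0.3493  0.059 ]
  tri [ 0.651  -0.1386  0.0681]
pawl scene 0.74 [307.7 264.3] [0.7    0.0313 0.059 ]
pawl side 0.64 [232.2 216.2] [0.7014 0.0366 0.059 ]
  tri [0.7011 0.0322 0.0575]
turntable scene 0.62 [297.3 230.6] [ 0.5948 -0.0489  0.    ]
turntable side 0.72 [285.2 217.9] [ 0.5941 -0.0377  0.    ]
  tri [ 0.5938 -0.0491 -0.0061]
ball_center scene 0.65 [295.6 188.5] [ 0.5959 -0.0433  0.161 ]
ball_center side 0.95 [283.2 155.2] [ 0.5923 -0.0578  0.161 ]
  tri [ 0.5937 -0.045   0.1644]
0.122 [316.6 128.8]
0.1 [316.6 127.1]
0.066 [316.5 124.8]
```

View pics/w3.png

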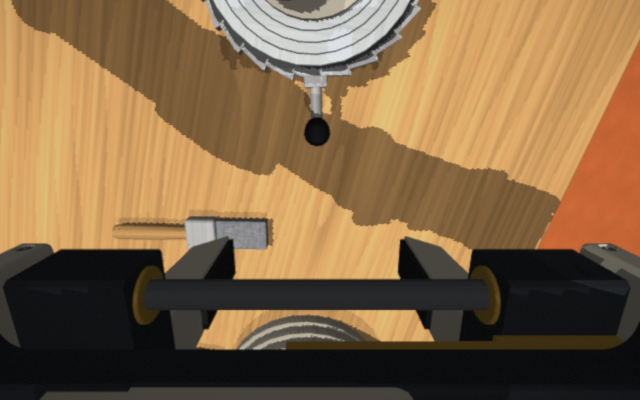

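The black handle is at (317,130), and the rod runs straight up the image, so the tool is already square to it. The tool can go straight down over the handle.

Call:
carry_out:
  claw: [7, 7, 7, 7, 7, 7, 7, 7, 7, 7, 7, 7, 7]
  delta_pos:
    - [1.5, 0, 0]
    - [2, 0.1, 0]
    - [1.5, 0.05, 0]
    - [0.5, 0, 0]
    - [0, 0, 2]
    - [0, 0, 3]
    - [0, 0, 3]
    - [0, 0, 3]
    - [0, 0, 3]
    - [0, 0, 2]
    - [0, 0, 1.5]
    - [0, 0, 0.5]
    - [0, 0, 0]
  angular:
    - [0, 0, 0]
    - [0, 0, 0]
    - [0, 0, 0]
    - [0, 0, 0]
    - [0, 0, 0]
    - [0, 0, 0]
    - [0, 0, 0]
    - [0, 0, 0]
    - [0, 0, 0]
    - [0, 0, 0]
    - [0, 0, 0]
    - [0, 0, 0]
    - [0, 0, 0]

```text
clock: 19.5
position: [0.6382, -0.1974, 0.0805]
ee_rot: [-1.918, -2.487, 0.0]
force: [-0.2, 0.5, 0.2]
width: 0.763
gripper_force: 0.0
```

Call:
carry_out:
  claw: [5, 4, 3, 2, 1.5, 1.5, 1.5, 1.5, 1.5]
  delta_pos:
    - [0, 0, 0]
    - [0, 0, 0]
    - [0, 0, 0]
    - [0, 0, 0]
    - [0, 0, 0]
    - [0, 0, 0]
    - [0, 0, 0]
    - [0, 0, 0]
    - [0, 0, 0]
  angular:
    - [0, 0, 0]
    - [0, 0, 0]
    - [0, 0, 0]
    - [0, 0, 0]
    - [0, 0, 0]
    - [0, 0, 0]
    - [0, 0, 0]
    - [0, 0, 0]
    - [0, 0, 0]
  force: 25

```text
clock: 20.4
position: [0.6386, -0.1973, 0.0808]
ee_rot: [1.918, 2.487, 0.001]
force: [3.6, -0.3, -0.5]
width: 0.252
gripper_force: 25.0
```

Call:
carry_out:
  claw: [1.5, 1.5, 1.5, 1.5]
  delta_pos:
    - [0, 0.16, 0]
    - [0, 0.16, 0]
    - [0, 0, 0]
    - [0, 0, 0]
  angular:
    - [0, 0, -0.01]
    - [0, 0, -0.01]
    - [0, 0, 0]
    - [0, 0, 0]

```text
clock: 20.8
position: [0.6417, -0.1963, 0.0808]
ee_rot: [1.893, 2.507, 0.001]
force: [0.1, 0.1, 1.9]
width: 0.255
gripper_force: 25.0
```

Call:
carry_out:
  claw: [1.5, 1.5, 1.5, 1.5]
  delta_pos:
    - [0, 0.16, 0]
    - [0, 0.16, 0]
    - [0, 0, 0]
    - [0, 0, 0]
  angular:
    - [0, 0, -0.01]
    - [0, 0, -0.01]
    - [0, 0, 0]
    - [0, 0, 0]

```text
clock: 21.2
position: [0.6448, -0.1953, 0.0808]
ee_rot: [1.868, 2.526, 0.001]
force: [-0.3, 1.4, 1.8]
width: 0.256
gripper_force: 25.0
```

Call:
carry_out:
  claw: [1.5, 1.5, 1.5, 1.5]
  delta_pos:
    - [0, 0.16, 0]
    - [0, 0.16, 0]
    - [0, 0, 0]
    - [0, 0, 0]
  angular:
    - [0, 0, -0.01]
    - [0, 0, -0.01]
    - [0, 0, 0]
    - [0, 0, 0]

```text
clock: 21.6
position: [0.6477, -0.1942, 0.0808]
ee_rot: [1.842, 2.545, 0.001]
force: [-0.9, 2.6, 3.5]
width: 0.257
gripper_force: 25.0
```

Call:
carry_out:
  claw: [1.5, 1.5, 1.5, 1.5]
  delta_pos:
    - [0, 0.16, 0]
    - [0, 0.16, 0]
    - [0, 0, 0]
    - [0, 0, 0]
  angular:
    - [0, 0, -0.01]
    - [0, 0, -0.01]
    - [0, 0, 0]
    - [0, 0, 0]

```text
clock: 22.0
position: [0.6507, -0.1931, 0.0808]
ee_rot: [-1.817, -2.563, -0.001]
force: [-1.3, 3.6, 3.7]
width: 0.256
gripper_force: 25.0
```

Call:
carry_out:
  claw: [1.5, 1.5, 1.5, 1.5]
  delta_pos:
    - [0.1, 0.16, 0]
    - [0, 0.16, 0]
    - [0, 0, 0]
    - [0, 0, 0]
  angular:
    - [0, 0, -0.01]
    - [0, 0, -0.01]
    - [0, 0, 0]
    - [0, 0, 0]

```text
clock: 22.4
position: [0.6534, -0.192, 0.0808]
ee_rot: [1.792, 2.58, -0.0]
force: [-0.4, 0.5, 4.2]
width: 0.259
gripper_force: 25.0
```

Call:
carry_out:
  claw: [1.5, 1.5, 1.5, 1.5]
  delta_pos:
    - [0, 0.16, 0]
    - [0, 0.16, 0]
    - [0, 0, 0]
    - [0, 0, 0]
  angular:
    - [0, 0, -0.01]
    - [0, 0, -0.01]
    - [0, 0, 0]
    - [0, 0, 0]

```text
clock: 22.8
position: [0.6563, -0.1907, 0.0808]
ee_rot: [1.766, 2.598, -0.0]
force: [-1.8, 0.5, 3.8]
width: 0.261
gripper_force: 25.0
```

Call:
carry_out:
  claw: [1.5, 1.5, 1.5]
  delta_pos:
    - [0, 0.16, 0]
    - [0, 0, 0]
    - [0, 0, 0]
  angular:
    - [0, 0, -0.01]
    - [0, 0, 0]
    - [0, 0, 0]

```text
clock: 23.1
position: [0.6569, -0.1904, 0.0808]
ee_rot: [-1.753, -2.606, 0.002]
force: [-5.5, 0.9, 7.2]
width: 0.257
gripper_force: 25.0
```

Call:
carry_out:
  claw: [1.5, 1.5, 1.5]
  delta_pos:
    - [0, 0.16, 0]
    - [0, 0, 0]
    - [0, 0, 0]
  angular:
    - [0, 0, -0.01]
    - [0, 0, 0]
    - [0, 0, 0]

```text
clock: 23.4
position: [0.6573, -0.1903, 0.0807]
ee_rot: [-1.74, -2.613, 0.004]
force: [-9.4, -0.1, 9.4]
width: 0.259
gripper_force: 25.0
```

The hard stop is found, so wheel = 0 there. A circle fit of the handle's path puts the axis at (0.591,-0.044). Now I'll turn forward.

Call:
carry_out:
  claw: [1.5, 1.5, 1.5, 1.5, 1.5, 1.5, 1.5, 1.5, 1.5, 1.5, 1.5, 1.5]
  delta_pos:
    - [0, -0.32, 0]
    - [0.01, -0.48, 0]
    - [0.01, -0.48, 0]
    - [0.01, -0.48, 0]
    - [0, -0.48, 0]
    - [0.01, -0.48, 0]
    - [0.01, -0.48, 0]
    - [0.01, -0.48, 0]
    - [0, -0.48, 0]
    - [0.01, -0.48, 0]
    - [0.01, -0.48, 0]
    - [0.01, -0.48, 0]
  angular:
    - [0, 0, 0.02]
    - [0, 0, 0.03]
    - [0, 0, 0.03]
    - [0, 0, 0.03]
    - [0, 0, 0.03]
    - [0, 0, 0.03]
    - [0, 0, 0.03]
    - [0, 0, 0.03]
    - [0, 0, 0.03]
    - [0, 0, 0.03]
    - [0, 0, 0.03]
    - [0, 0, 0.03]
  force: 30

```text
clock: 24.6
position: [0.6055, -0.2034, 0.0808]
ee_rot: [2.172, 2.266, 0.001]
force: [7.5, -3.8, -4.0]
width: 0.256
gripper_force: 30.0
```

```bash
cat > w.py <<'E'
from m import *
s=arm.observe();c=np.array([.5914,-.0444]);d=s["position"][:2]-c;a=np.arctan2(d[1],d[0]);t=np.array([np.sin(a),-np.cos(a)])
print("r",np.linalg.norm(d).round(4),"wheel",round(np.radians(-65.9)-a,3),"Ft",(s["force"][:2]@t).round(2),"Fr",(s["force"][:2]@d/.16).round(2),"Fz",s["force"][2].round(1),s["clock"])
mv(s["position"],np.degrees(a)+90)
q=arm.get_image("side")
print([(round(r["conf"],2),(np.array(r["centre"])*[640,400]).round(1)) for r in arm.place_of("ball_center",q)[:5]],proj(q,np.array([.5914,-.0444,.161])).round(1))
E
python3 w.py
```

```text
r 0.1596 wheel 0.332 Ft -7.14 Fr 4.39 Fz -4.0 24.6
t 24.6 pos [ 0.6055 -0.2034  0.0808] yaw 2.4 tilt [ 0.002 -0.002 -1.   ] turn -0.046 then delta cm [0. 0. 0.] q7 0.0
[(0.78, array([283.4, 157.2])), (0.66, array([309.2, 340.9])), (0.63, array([414.5, 310.8])), (0.58, array([317.1, 273.7]))] [283.  158.2]
```

Call:
carry_out:
  claw: [1.5, 1.5, 1.5, 1.5, 1.5, 1.5, 1.5, 1.5, 1.5, 1.5, 1.5, 1.5]
  delta_pos:
    - [0, -0.48, 0]
    - [0, -0.48, 0]
    - [0, -0.48, 0]
    - [0, -0.48, 0]
    - [0, -0.48, 0]
    - [0.01, -0.48, 0]
    - [0.01, -0.48, 0]
    - [0.01, -0.48, 0]
    - [0, -0.48, 0]
    - [0.01, -0.48, 0]
    - [0.01, -0.48, 0]
    - [0.01, -0.48, 0]
  angular:
    - [0, 0, 0.03]
    - [0, 0, 0.03]
    - [0, 0, 0.03]
    - [0, 0, 0.03]
    - [0, 0, 0.03]
    - [0, 0, 0.03]
    - [0, 0, 0.03]
    - [0, 0, 0.03]
    - [0, 0, 0.03]
    - [0, 0, 0.03]
    - [0, 0, 0.03]
    - [0, 0, 0.03]

```text
clock: 25.9
position: [0.549, -0.1976, 0.0808]
ee_rot: [2.542, 1.839, 0.001]
force: [9.6, -11.1, -8.2]
width: 0.253
gripper_force: 30.0
```

```bash
python3 w.py
```

```text
r 0.159 wheel 0.691 Ft -12.22 Fr 8.06 Fz -8.2 25.9
t 25.9 pos [ 0.549  -0.1976  0.0808] yaw -18.2 tilt [ 0.003 -0.003 -1.   ] turn -0.048 then delta cm [0. 0. 0.] q7 -0.3
[(0.86, array([308.1, 343.6])), (0.78, array([412.9, 310.3])), (0.77, array([281. , 157.3])), (0.62, array([315.8, 276.6])), (0.5, array([307.1, 146.4]))] [283.  158.2]
```

Call:
carry_out:
  claw: [1.5, 1.5, 1.5, 1.5, 1.5, 1.5, 1.5, 1.5, 1.5, 1.5]
  delta_pos:
    - [-0.1, -0.48, 0]
    - [-0.1, -0.48, 0]
    - [0, -0.48, 0]
    - [0, -0.48, 0]
    - [0, -0.48, 0]
    - [0.01, -0.48, 0]
    - [0, -0.48, 0]
    - [0.01, -0.48, 0]
    - [0, -0.48, 0]
    - [0, 0, 0]
  angular:
    - [0, 0, 0.03]
    - [0, 0, 0.03]
    - [0, 0, 0.03]
    - [0, 0, 0.03]
    - [0, 0, 0.03]
    - [0, 0, 0.03]
    - [0, 0, 0.03]
    - [0, 0, 0.03]
    - [0, 0, 0.03]
    - [0, 0, 0]

```text
clock: 27.0
position: [0.508, -0.1789, 0.0807]
ee_rot: [2.768, 1.484, -0.001]
force: [1.4, -1.6, 0.6]
width: 0.255
gripper_force: 30.0
```

```bash
python3 w.py
```

```text
r 0.1583 wheel 0.976 Ft -2.07 Fr 0.6 Fz 0.6 27.0
t 27.0 pos [ 0.508  -0.1789  0.0807] yaw -33.6 tilt [ 0.    -0.001 -1.   ] turn -0.032 then delta cm [0. 0. 0.] q7 -0.54
[(0.96, array([284.3, 155.7])), (0.87, array([317.1, 276.5])), (0.69, array([308.1, 344.1])), (0.66, array([413. , 309.4]))] [283.  158.2]
```

Call:
carry_out:
  claw: [1.5, 1.5, 1.5, 1.5, 1.5, 1.5, 1.5]
  delta_pos:
    - [0, -0.48, 0]
    - [0.01, -0.48, 0]
    - [0, -0.48, 0]
    - [0.01, -0.48, 0]
    - [0, -0.1, 0]
    - [0, 0, 0]
    - [0, 0, 0]
  angular:
    - [0, 0, 0.03]
    - [0, 0, 0.03]
    - [0, 0, 0.03]
    - [0, 0, 0.03]
    - [0, 0, 0]
    - [0, 0, 0]
    - [0, 0, 0]

```text
clock: 27.8
position: [0.4912, -0.1662, 0.0806]
ee_rot: [-2.85, -1.32, 0.003]
force: [-4.5, -3.9, 4.3]
width: 0.257
gripper_force: 30.0
```

```bash
python3 w.py; python3 - <<'E'
from m import *
from scipy.optimize import least_squares as L
p=np.array([[.6567,-.1905],[.6477,-.1942],[.6386,-.1973],[.6055,-.2034],[.508,-.1789],arm.observe()["position"][:2]])
x=L(lambda v:np.hypot(*(p-v[:2]).T)-.16,[.591,-.044]).x
a=np.arctan2(p[:,1]-x[1],p[:,0]-x[0]);print(x,a[0]-a[-1])
E
```

```text
r 0.1577 wheel 1.109 Ft 0.99 Fr 5.82 Fz 4.3 27.8
t 27.8 pos [ 0.4912 -0.1662  0.0806] yaw -40.3 tilt [-0.002 -0.    -1.   ] turn -0.015 then delta cm [0. 0. 0.] q7 -0.66
[(0.87, array([281.6, 156.5])), (0.79, array([413.9, 309.6])), (0.78, array([319.3, 280.7])), (0.62, array([308.2, 343.2]))] [283.  158.2]
[ 0.59371623 -0.04363726] 1.102109686492958
```

Call:
carry_out:
  claw: [1.5, 1.5, 1.5, 1.5, 1.5, 1.5]
  delta_pos:
    - [-0.1, 0.16, 0]
    - [0, 0.16, 0]
    - [0, 0.16, 0]
    - [0, 0.16, 0]
    - [0, 0, 0]
    - [0, 0, 0]
  angular:
    - [0, 0, -0.01]
    - [0, 0, -0.01]
    - [0, 0, -0.01]
    - [0, 0, -0.01]
    - [0, 0, 0]
    - [0, 0, 0]

```text
clock: 28.5
position: [0.4969, -0.1708, 0.0807]
ee_rot: [2.823, 1.377, 0.001]
force: [-0.0, -1.6, -1.3]
width: 0.256
gripper_force: 30.0
```

Call:
carry_out:
  claw: [1.5, 1.5, 1.5, 1.5]
  delta_pos:
    - [0, 0.16, 0]
    - [0, 0.16, 0]
    - [0, 0, 0]
    - [0, 0, 0]
  angular:
    - [0, 0, 0]
    - [0, 0, 0]
    - [0, 0, 0]
    - [0, 0, 0]

```text
clock: 28.9
position: [0.4989, -0.1723, 0.0807]
ee_rot: [-2.823, -1.378, 0.0]
force: [-2.1, 0.9, 0.9]
width: 0.258
gripper_force: 30.0
```

```bash
python3 w.py
```

```text
r 0.1578 wheel 1.047 Ft 2.23 Fr 0.52 Fz 0.9 28.9
t 28.9 pos [ 0.4989 -0.1723  0.0807] yaw -37.9 tilt [-0.  0. -1.] turn -0.036 then delta cm [0. 0. 0.] q7 -0.62
[(0.89, array([318.5, 277.8])), (0.87, array([283.5, 155.9])), (0.81, array([309.1, 345.1])), (0.63, array([414.7, 309. ]))] [283.  158.2]
```

Call:
carry_out:
  claw: [1.5, 1.5, 1.5, 1.5]
  delta_pos:
    - [0, 0.15, 0]
    - [0, 0.1, 0]
    - [0, 0, 0]
    - [0, 0, 0]
  angular:
    - [0, 0, 0]
    - [0, 0, 0]
    - [0, 0, 0]
    - [0, 0, 0]

```text
clock: 29.4
position: [0.5004, -0.1736, 0.0807]
ee_rot: [-2.822, -1.378, 0.001]
force: [-5.1, 2.5, 3.6]
width: 0.26
gripper_force: 30.0
```

Call:
carry_out:
  claw: [1.5, 1.5, 1.5, 1.5, 1.5]
  delta_pos:
    - [0, 0.1, 0]
    - [0, 0, 0]
    - [0, 0, 0]
    - [0, 0, 0]
    - [0, 0, 0]
  angular:
    - [0, 0, 0]
    - [0, 0, 0]
    - [0, 0, 0]
    - [0, 0, 0]
    - [0, 0, 0]

```text
clock: 29.9
position: [0.5007, -0.1738, 0.0806]
ee_rot: [-2.821, -1.378, 0.002]
force: [-6.3, 3.5, 6.8]
width: 0.257
gripper_force: 30.0
```

```bash
python3 w.py
```

```text
r 0.1581 wheel 1.032 Ft 7.17 Fr 0.74 Fz 6.8 29.9
t 29.9 pos [ 0.5007 -0.1738  0.0806] yaw -37.9 tilt [-0.002  0.001 -1.   ] turn -0.051 then delta cm [0. 0. 0.] q7 -0.61
[(0.87, array([307.6, 346.5])), (0.83, array([412.6, 309.1])), (0.81, array([316.7, 276.9])), (0.8, array([283.5, 152.9])), (0.29, array([237.6, 196.6]))] [283.  158.2]
```

```bash
python3 - <<'E'
from m import *
ims=[]
for n in("scene","side"):
    q=arm.get_image(n);x,y=proj(q,np.array([.592,-.046,.12])).astype(int)-[50,50]
    ims.append(cv2.resize(q["frame"][y:y+100,x:x+100,::-1],(400,400),interpolation=cv2.INTER_CUBIC))
cv2.imwrite("pics/f.png",np.hstack(ims));o=arm.observe();print(o["force"],o["clock"])
E
```

```text
[-6.77802592  3.56865263  7.21063595] 30.1
```

View pics/f.png

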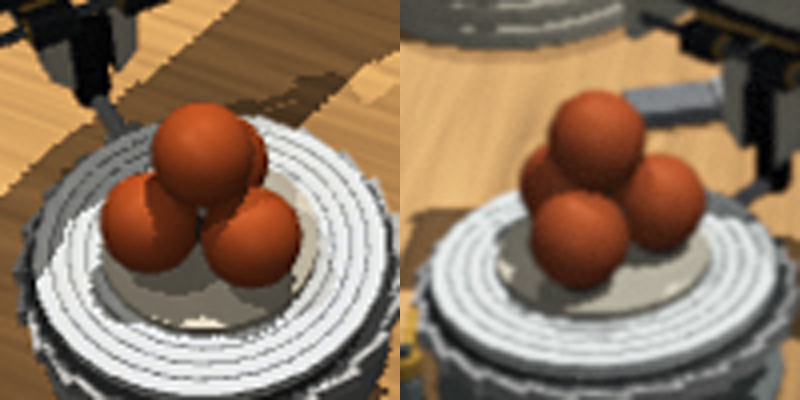

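The ball sits free on top of the three (crop (203,155) scene, (597,142) side), and the gripper is holding the handle. The pull is steady against the stop, so I'm handing in.

```bash
python3 -c "
from cell import arm
print(arm.sign_off())"
```

```text
the job is handed in; nothing more can be done
None
```

I handed the job in at about 30 s: the ball sits by itself on the three, and the wheel is by my estimate at the fourth notch (about 1.03–1.05 rad). The gripper is still closed on the lever and pulls it back against the pawl with about 7 N; sign-off returned no verdict.

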